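Feed a bearing block through the spring flap of a deburring machine with the push stick

TASK

Lay the small aluminium bearing block lengthwise on the feed shelf in front of the deburring machine's port, then use the wooden push stick to push it in through the spring flap until it has gently pressed the plunger of the part stop inside fully in. Draw the stick back out so that the flap swings shut behind the block, and lay the stick flat on the bench again; leave the other things on the bench alone.

Things in the scene. Friction and masses are not known exactly. Their poses are not given: they have to be found in the camera images.
- infeed: Fixed infeed of a bench deburring machine. Origin on the bench right under the closed flap, midway across the port; z up, +y = the way parts are pushed in. A steel slab 110 mm wide (x), 30 mm high, runs from y -120 mm to the machine housing at y 175 mm (260 wide, 150 high; 200 with its drum; ends at y 435). The first 120 mm is the feed shelf, open at the sides and above.
- sill (a point): Point on the slab's level top (30 mm above the bench) under the closed flap, mid-port; axes as infeed. Here stands the grey port frame, 8 mm thick (y -4 to 4), 92 wide, top 60 mm above the slab; opening 60 wide, 46 high. Slab and level floor go on behind it under a clear guard (inside 86 wide, top 63 mm above the floor).
- guard_mid (a point): Point on the floor inside the guard, 90 mm behind the flap on the centre line; axes as infeed. On this line stands the part stop with its plunger pointing at the port. The stop is set at a different depth each time, not given: find it by touch. With the plunger fully in, the block's rear face is 54 to 74 mm behind the flap.
- flap (a joint): Angle (rad) of the port's steel flap: 0 = shut, hanging straight down; grows to 1.5 as its lower edge swings inwards; opens inwards only. 56 mm wide, hinge level, 44 mm above the shelf, lower edge 4 mm above it. Spring-shut: 0.3 N at the lower edge starts it, about 1.3 N wide open. It can shut behind the block only once the block's rear face is over 40 mm past it.
- plunger (a joint): How far (m) the stop's round steel plunger (16 mm diameter, axis 14 mm above the floor) is pressed in, away from the port: 0 = out, 0.008 = fully in, against a solid end. Its spring takes 1 N to start and 5 N at full depth; let go, it springs out and may push the block back by up to 8 mm.
- block_centre (a point): Centre (half-way up) of the loose aluminium bearing block: 34 mm wide (x), 60 mm long (y), 28 mm high (z), a dark bore right through its width and two small dark holes in its top; about 160 g. Either end may go first. Starts flat on the bench.
- stick_grip (a point): Middle of the upright grip of the loose wooden push stick, on its axis, 42 mm above the stick's underside. The stick is an L: a bar 26 mm wide (x), 22 high, 145 long (y), with an upright grip 26 x 26 mm near its rear end, top 66 mm above the underside; about 130 g. Bar's front end 125 mm ahead (+y) of this point, rear end 20 mm behind. Starts lying on its bar, grip up.
- stick_tip (a point): Middle of the front end face of the push stick's bar, 125 mm ahead (+y) of the grip and 11 mm above its underside; same axes as stick_grip.
- setup_block: Bystander: steel setup block 51 x 76 x 25 mm with rows of small dark holes in its top, larger than the bearing block. Origin at the centre of its underside. Leave alone.
- tin: Bystander: flat yellow tin 60 x 82 x 20 mm. Origin at the centre of its underside. Leave alone.
- drill_stand: Bystander: red drill stand 60 x 90 mm with upright drills, 60 mm high. Origin at the centre of its underside. Leave alone.
Not all that is in view belongs to the job. Of the things like the part that bears stick_grip, leave any that is red; of the rest the smaller one is meant.

How it is judged:
By the outcome, as a careful person would: the job done as asked, in the order asked, and still so for the second after the job is handed in, with the robot touching nothing.
It also fails if it takes over 67 s, if anything falls off the work surface, if the arm or the gripper's body presses on something with over 40 N, if the wrist force passes 120 N, or if a joint passes its speed limit or range.

ROBOT

A 6-joint arm with a two-finger parallel gripper is mounted at the origin on the work surface. World frame = base frame: x ahead of the robot, y to its left, z up, the work surface at z = 0. Lengths are in mm, angles in rad, forces in N, time in s.
With the tool pointing down it reaches from about 400 to 925 mm from the base axis. Payload 12.5 kg.
Tool frame: the origin (TCP) lies midway between the tips of the shut fingers; the grasp point (between the pads) lies 19 mm behind it (env.grip_depth is the distance from the TCP to the grasp point, in mm); z points along the fingers, y is the line along which they close (so a half turn about z gives the same grasp; the last joint's range is limited). The gripper opens to 95 mm and grips with 3 to 60 N. Pads are 20 mm wide; open, the fingers measure 119 mm over their backs; the gripper's body (75 mm by 180 mm) begins 59 mm behind the grasp point.
Start: joints at [1.228, 0.491, 1.559, -0, 1.092, -0.106], TCP at [146.602, 607.581, 214.661] pointing down, gripper open.
Joint ranges: [-3.1, 3.1], [-0.84, 2.19], [0.05, 2.79], [-1.13, 4.28], [0.06, 2.93], [-2.69, 2.69]. Speed limits (rad/s): [2.22, 2.22, 2.79, 3.14, 3.14, 3.14].

INTERFACE

Orientations are given as [roll, pitch, yaw] about the fixed x, y, z axes, in that order (R = Rz(yaw) Ry(pitch) Rx(roll)).
In Python, from cell import monitor, viewer, order, env gives the robot as it stands.
- The arm moves only by the tool move_arm, never from a script. Its argument "moves" is one flat list of numbers, 4 for each row, row after row: the shift along the tool's x, y, z normalised to -1 to 1, where 1 is 0.15 m, then the turn about the tool's z normalised to -1 to 1, where 1 is pi/2 rad. A call has 1 to 10 rows; each row shifts and turns the commanded pose from where the row before left it, along the tool's axes as they then stand; what a row does not reach is not made up. A row lasts 1/8 s, in which the tool goes at most 62.5 mm and 10.7 degrees, less where a joint would pass 70% of its speed; a pose out of reach is approached as far as the arm can. A call with a number of a shift or a turn outside -1 to 1 is refused whole. A call with a gripper value outside its range is refused whole. "claw" is the finger opening in mm, from 0 to 95.1, set as the call begins (left out, the last holds). The fingers move at their own pace and stop on an object; the grip force is fixed at half the most. Time passes only in rows, so rows that do not move let the fingers close. It gives the time, the measured TCP pose, the force, the opening and the grip force at its end, in the units of the state.
- monitor.state(): the state, without advancing time (a new reading comes with each control period).
- viewer.read_camera(name): name is "side" or "top" or "wrist"; returns the picture (400x640x3 uint8, red, green, blue); there is no depth.
- viewer.camera_info(name): a dict with "K" (3x3 intrinsics, pixels), "camera_from_world" (4x4, takes a point from world to camera coordinates). Camera axes: x right, y down, z forward; pixel columns grow to the right and rows downward; lengths in mm; the calibration is good to about 2 mm. A picture is of the moment at which its call begins: read the wrist's pose just before it. camera_info takes no time and is no camera call; for the wrist camera it gives the pose at the moment of the call.
- order.job_done(): hands the job in; it is judged then, once.
The state is a dict: "t": time; "joints": joint angles; "qvel": joint speeds; "tau": joint torques, N m; "eef_pos": TCP position; "tcp_rot": TCP orientation; "ft_force": force on the tool from outside, world axes, zero at the start; "moment": the same for the moment, N m; "opening": opening from 0.0 (shut) to 1.0 (fully open); "grip_force": force on a finger pad.
Only numpy, scipy, OpenCV 4.12 (cv2) and the standard library are available. Lean on these libraries where they do the work, as an engineer would, in place of code of your own. Each camera call takes 0.05 s, during which the arm holds its last target. There are 200 camera calls.

## Working session

There is one attempt and no reset: what is moved stays moved. The work goes in short steps, Python scripts to look and compute and a tool call to move; the robot and the scene stay as the last step left them, time stands still between calls to the robot, and variables do not carry over. Pictures are saved under pics/ and viewed, at most 13 in all, crops included, and the job is handed in when it is done.

Besides the shell and the picture viewer there is one more tool, called after "Request:" as name(argument=value, ...) on one line, values as JSON. move_arm: Moves the arm, as the interface text tells. Scaled input: -1 to 1 covers 0.15 m each way for a shift and pi/2 rad each way for a turn. Its arguments: {"type":"object","properties":{"moves":{"type":"array"},"claw":{"type":"number"}},"required":["moves"]}

```bash
mkdir -p pics; cat > h.py <<'E'
import numpy as np, cv2
from cell import monitor, viewer, order, env
def snap(name,fn):
    im=viewer.read_camera(name); cv2.imwrite(f'pics/{fn}.png',im[:,:,::-1]); return im
def ray(name,u,v,z,info=None):
    i=info or viewer.camera_info(name); K=np.array(i['K']);T=np.array(i['camera_from_world'])
    R=T[:3,:3];t=T[:3,3]; c=-R.T@t; d=R.T@np.linalg.solve(K,[u,v,1]); return c+d*(z-c[2])/d[2]
def proj(name,p,info=None):
    i=info or viewer.camera_info(name); K=np.array(i['K']);T=np.array(i['camera_from_world'])
    q=K@(T[:3,:3]@np.array(p)+T[:3,3]); return q[:2]/q[2]
E
python3 - <<'E'
from h import *
a=snap('top','top0'); b=snap('side','side0')
for n in('top','side'):
    i=viewer.camera_info(n);T=np.array(i['camera_from_world']);print(n,np.round(-T[:3,:3].T@T[:3,3]),np.round(i['K'][0]))
s=monitor.state();print({k:np.round(v,3) for k,v in s.items()})
E
```

```text
top [ 482.  -79. 1126.] [376.   0. 322.]
side [ 323. -827.  543.] [375.   0. 318.]
{'t': np.float64(0.1), 'joints': array([ 1.228,  0.491,  1.559, -0.   ,  1.092, -0.106]), 'qvel': array([ 0.001, -0.001, -0.001,  0.002, -0.   ,  0.   ]), 'tau': array([ 3.0000e-03, -6.1362e+01, -2.5861e+01,  6.9000e-02,  4.7000e-02,
       -0.0000e+00]), 'eef_pos': array([146.528, 607.366, 214.125]), 'tcp_rot': array([-3.141, -0.   ,  2.905]), 'ft_force': array([-0.044, -0.245, -0.204]), 'moment': array([-0.044,  0.066,  0.027]), 'grip_force': np.float64(0.0), 'opening': np.float64(1.001)}
```

View pics/top0.png

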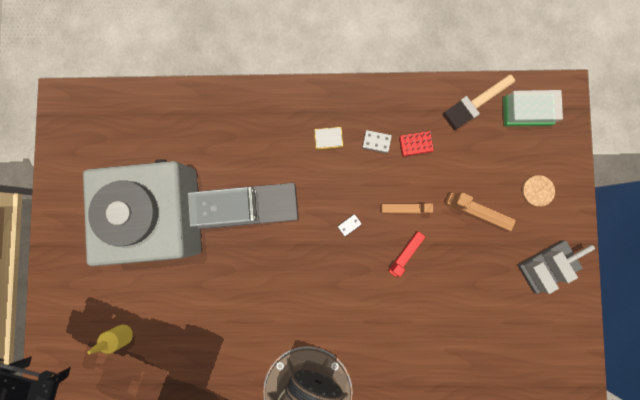

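View pics/side0.png

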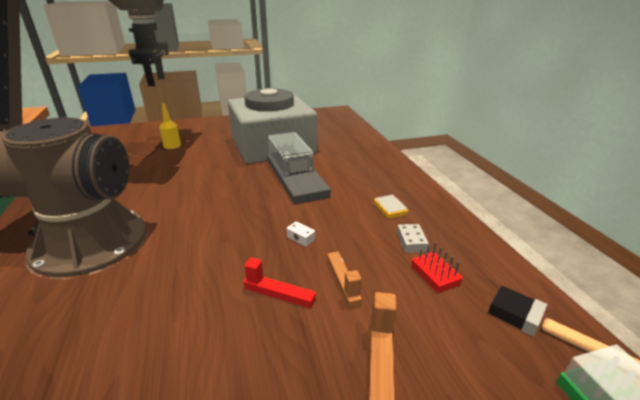

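```bash
python3 - <<'E'
from h import *
a=cv2.imread('pics/top0.png')
c=cv2.resize(a[170:250,180:310],None,fx=6,fy=6,interpolation=cv2.INTER_CUBIC)
d=cv2.resize(a[190:240,330:440],None,fx=7,fy=7,interpolation=cv2.INTER_CUBIC)[:110*0+350,:770]
cv2.imwrite('pics/c1.png',c[:480,:780]);cv2.imwrite('pics/c2.png',d)
E
```

```text
(no output)
```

View pics/c1.png

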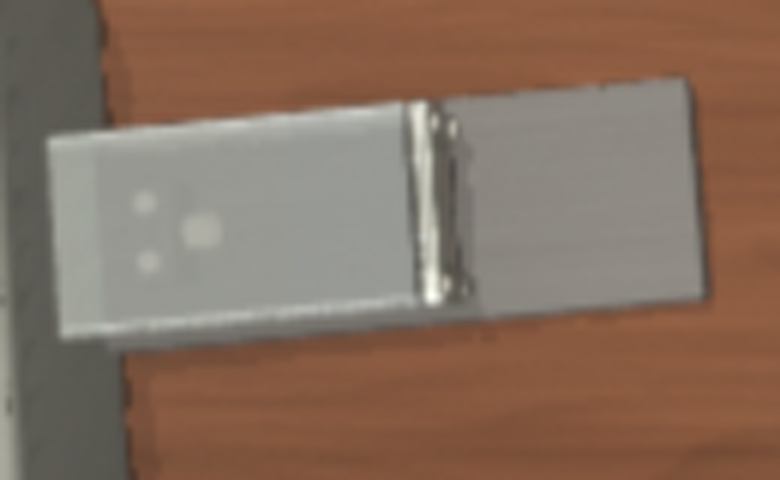

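View pics/c2.png

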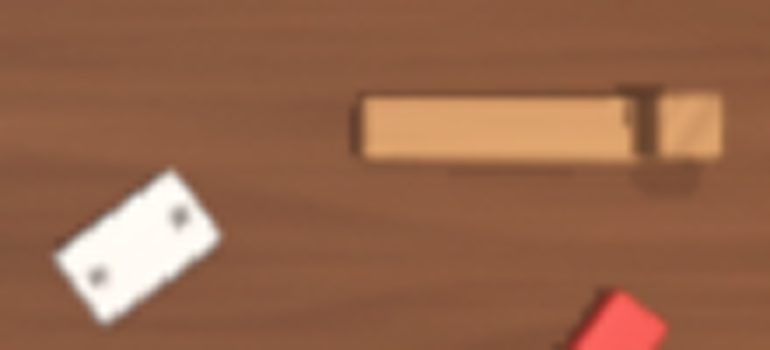

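```bash
python3 - <<'E'
from h import *
f=lambda o,s,p,z:[ray('top',o[0]+(x+.5)/s-.5,o[1]+(y+.5)/s-.5,z)for x,y in p]
S=np.array(f((180,170),6,[(687,78),(706,298),(445,98),(485,317)],30));print('slab',S.round(1))
ec=(S[0]+S[1])/2; w=S[0]-S[1];print('w',np.linalg.norm(w),'edge mid',ec)
d=np.array([-w[1],w[0],0])/np.linalg.norm(w);u2=S[2]-S[0];
print('dir yaw deg of +y', np.degrees(np.arctan2(d[1],d[0])), np.degrees(np.arctan2(u2[1],u2[0])),'sill',ec+120*d)
P=np.array(f((180,170),6,[(418,103),(433,300)],90));print('frame top z90',P.round(1),P.mean(0),np.degrees(np.arctan2(*(P[0]-P[1])[1::-1])))
B=np.array(f((330,190),7,[(172,168),(222,236),(105,326),(53,257)],28));print('block',B.round(1),B.mean(0).round(1),[np.linalg.norm(B[i]-B[i-1]).round(1) for i in range(4)])
v=B[3]-B[0]+B[2]-B[1];print('block yaw',np.degrees(np.arctan2(v[1],v[0])))
G=np.array(f((330,190),7,[(660,94),(722,94),(722,158),(660,159)],66));print('grip',G.round(1),G.mean(0))
T=np.array(f((330,190),7,[(363,96),(363,158)],22));print('tip',T.round(1),T.mean(0)); e=(T-0).mean(0)-G.mean(0);print('stick dir',np.degrees(np.arctan2(e[1],e[0])),np.hypot(e[0],e[1]))
i=viewer.camera_info('wrist');TT=np.array(i['camera_from_world']);print(np.round(-TT[:3,:3].T@TT[:3,3]),np.round(i['K'][0]),TT[:3,:3].round(2))
E
```

```text
slab [[604.6  35.3  30. ]
 [497.1  26.   30. ]
 [595.8 154.3  30. ]
 [488.5 133.9  30. ]]
w 107.9679177536528 edge mid [550.86121328  30.64661722  30.        ]
dir yaw deg of +y 94.90782658144357 94.23287219935769 sill [540.59485055 150.2066515   30.        ]
frame top z90 [[587.4 154.1  90. ]
 [496.1 146.4  90. ]] [541.75796982 150.27055803  90.        ] 4.842335093413545
block [[ 512.6 -139.8   28. ]
 [ 484.3 -160.2   28. ]
 [ 447.3 -111.3   28. ]
 [ 476.   -90.1   28. ]] [ 480.1 -125.4   28. ] [np.float64(61.8), np.float64(34.9), np.float64(61.2), np.float64(35.7)]
block yaw 126.71729739039577
grip [[ 539.9 -333.    66. ]
 [ 539.7 -357.6   66. ]
 [ 514.1 -356.9   66. ]
 [ 513.9 -332.3   66. ]] [ 526.91019433 -344.93909312   66.        ]
tip [[ 542.3 -220.2   22. ]
 [ 516.4 -219.8   22. ]] [ 529.38461705 -219.99355898   22.        ]
stick dir 88.86546206215873 124.97003348939408
[ 80. 624. 384.] [286.   0. 319.] [[ 0.23  0.97 -0.  ]
 [ 0.94 -0.23  0.24]
 [ 0.24 -0.06 -0.97]]
```

Request:
move_arm(moves=[0, 0, -0.1, 0.11, 0, 0, -0.1, 0.11, 0, 0, -0.1, 0.11, 0, 0, -0.1, 0.11, -0.4, -0.034, 0, 0, -0.4, -0.034, 0, 0, -0.4, -0.034, 0, 0, -0.4, -0.034, 0, 0, -0.4, -0.034, 0, 0, -0.4, -0.034, 0, 0], claw=60)

```text
t: 1.35
eef_pos: [338.5, 299.4, 274.6]
tcp_rot: [3.141, -0.0, 2.214]
ft_force: [0.7, -0.1, 0.0]
opening: 0.629
grip_force: 0.0
```

```bash
cat > g.py <<'E'
import sys
from h import *
# target x y z yawdeg -> tool-axis amounts in move units (translation at current yaw / at target yaw)
t=[float(a) for a in sys.argv[1:5]]; s=monitor.state();p=s['eef_pos'];y=s['tcp_rot'][2]
print('pos',p.round(1),'yaw',np.degrees(y).round(2),'rp',np.round(s['tcp_rot'][:2],3),'F',s['ft_force'].round(1),'open',round(s['opening']*95.1,1),'t',round(s['t'],2),'q6',s['joints'][5].round(2))
d=np.array(t[:3])-p
turn=(np.degrees(y)-t[3]+180)%360-180
for n,a in(('cur',y),('tgt',np.radians(t[3]))):
    print(n,np.round([(d[0]*np.cos(a)+d[1]*np.sin(a))/150,(d[0]*np.sin(a)-d[1]*np.cos(a))/150,-d[2]/150,turn/90],4))
E
python3 g.py 480 -125.4 120 126.7
```

```text
pos [338.5 299.4 274.6] yaw 126.85 rp [ 3.141 -0.   ] F [ 0.7 -0.1  0. ] open 59.8 t 1.35 q6 -0.07
cur [-2.8316e+00 -9.4360e-01  1.0308e+00  1.7000e-03]
tgt [-2.8340e+00 -9.3620e-01  1.0308e+00  1.7000e-03]
```

Request:
move_arm(moves=[-0.354, -0.118, 0, 0, -0.354, -0.118, 0, 0, -0.354, -0.118, 0.14, 0, -0.354, -0.118, 0.14, 0, -0.354, -0.118, 0.14, 0, -0.354, -0.118, 0.14, 0, -0.354, -0.118, 0.14, 0, -0.354, -0.117, 0.14, 0, 0, 0, 0.1, 0, 0, 0, 0, 0])

```text
t: 2.6
eef_pos: [478.7, -123.9, 132.5]
tcp_rot: [-3.14, -0.003, 2.213]
ft_force: [-0.5, -0.3, 0.4]
opening: 0.628
grip_force: 0.0
```

```bash
python3 - <<'E'
from h import *
i=viewer.camera_info('wrist');snap('wrist','w1')
for z,p in((28,(480.1,-125.4,28)),(66,(526.9,-344.9,66))):print(proj('wrist',p,i))
import pickle;pickle.dump(i,open('w1.pkl','wb'))
E
python3 g.py 480 -125.4 4 126.7
```

```text
[319.75319837 201.05720298]
[228.82466969 401.06874281]
pos [ 479.  -123.5  133.4] yaw 126.83 rp [-3.141e+00 -1.000e-03] F [-0.6  0.3  0.4] open 60.1 t 2.65 q6 -1.03
cur [-0.0138 -0.0023  0.8624  0.0014]
tgt [-0.0138 -0.0022  0.8624  0.0014]
```

View pics/w1.png

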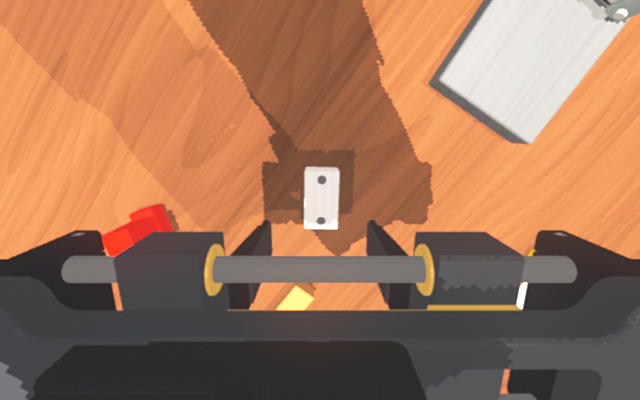

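Block is centred at (321,200), matching the prediction (320,201). Descend and grip.

Request:
move_arm(moves=[-0.014, 0, 0.25, 0, 0, 0, 0.25, 0, 0, 0, 0.2, 0, 0, 0, 0.1, 0, 0, 0, 0.06, 0, 0, 0, 0, 0])

```text
t: 3.4
eef_pos: [480.9, -125.3, 4.9]
tcp_rot: [3.141, 0.0, 2.214]
ft_force: [-0.4, -0.8, 0.3]
opening: 0.632
grip_force: 0.0
```

Request:
move_arm(moves=[0, 0, 0, 0, 0, 0, 0, 0, 0, 0, 0, 0, 0, 0, 0, 0], claw=28)

```text
t: 3.9
eef_pos: [480.8, -125.5, 5.0]
tcp_rot: [3.141, 0.001, 2.214]
ft_force: [0.2, -0.0, 6.2]
opening: 0.354
grip_force: 30.0
```

```bash
python3 g.py 546 90 90 94.7
```

```text
pos [ 480.8 -125.5    5. ] yaw 126.83 rp [3.141e+00 1.000e-03] F [ 0.2 -0.   6.2] open 33.7 t 3.9 q6 -1.03
cur [ 0.8893  1.2087 -0.5668  0.357 ]
tgt [ 1.3959  0.5506 -0.5668  0.357 ]
```

Request:
move_arm(moves=[0, 0, -0.3, 0.09, 0, 0, -0.267, 0.09, 0, 0, 0, 0.09, 0, 0, 0, 0.087, 0.3, 0.11, 0, 0, 0.3, 0.11, 0, 0, 0.3, 0.11, 0, 0, 0.3, 0.11, 0, 0, 0.2, 0.11, 0, 0, 0, 0, 0, 0])

```text
t: 5.15
eef_pos: [545.9, 92.5, 89.4]
tcp_rot: [-3.142, -0.0, 1.656]
ft_force: [-0.2, -0.6, -1.9]
opening: 0.352
grip_force: 30.0
```

```bash
python3 - <<'E'
from h import *
i=viewer.camera_info('wrist');snap('wrist','w2')
d=np.array([-.082,.9966,0]);x=np.array([.9966,.082,0]);S=np.array([541.2,150.2,30])
for n,p in(('L',S-46*x+60*[0,0,1]),('R',S+46*x+np.array([0,0,60])),('c0',S-120*d-55*x),('c1',S-120*d+55*x)) if 0 else [(n,S+a*x+b*d+np.array([0,0,c])) for n,a,b,c in(('frL',-46,-4,60),('frR',46,-4,60),('L',-55,-120,0),('R',55,-120,0),('L2',-55,-60,0),('R2',55,-60,0))]:print(n,proj('wrist',p,i).round(1))
E
python3 g.py 545.7 95.4 35 94.7
```

```text
frL [242.8 152.3]
frR [399.4 152.8]
L [258.1 278.2]
R [381.8 278.5]
L2 [254.6 213.6]
R2 [385.8 213.9]
pos [545.3  91.3  89.3] yaw 94.81 rp [-3.141 -0.   ] F [-0.4 -0.7 -1.5] open 34.1 t 5.2 q6 -0.04
cur [0.0269 0.0049 0.3618 0.0012]
tgt [0.0269 0.0049 0.3618 0.0012]
```

View pics/w2.png

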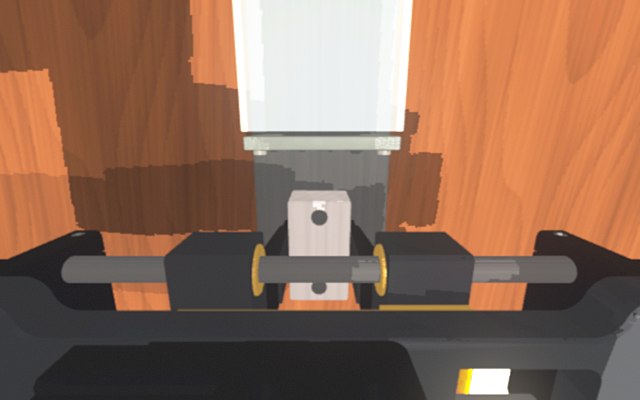

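Request:
move_arm(moves=[0.027, 0.005, 0.12, 0, 0, 0, 0.12, 0, 0, 0, 0.07, 0, 0, 0, 0.03, 0, 0, 0, 0.018, 0, 0, 0, 0, 0])

```text
t: 5.95
eef_pos: [546.2, 94.7, 36.2]
tcp_rot: [3.141, -0.0, 1.653]
ft_force: [0.0, -0.3, -1.9]
opening: 0.356
grip_force: 30.0
```

```bash
python3 g.py 546 96 35 94.7
```

```text
pos [546.2  94.7  36.2] yaw 94.7 rp [ 3.141 -0.   ] F [ 0.  -0.3 -1.9] open 33.9 t 5.95 q6 -0.03
cur [ 0.0088 -0.0003  0.0081 -0.    ]
tgt [ 0.0088 -0.0003  0.0081 -0.    ]
```

Request:
move_arm(moves=[0, 0, 0.009, 0, 0, 0, 0, 0])

```text
t: 6.2
eef_pos: [546.3, 94.8, 35.0]
tcp_rot: [3.141, -0.0, 1.653]
ft_force: [-1.0, 0.0, 1.4]
opening: 0.356
grip_force: 30.0
```

Request:
move_arm(moves=[0, 0, 0, 0, 0, 0, 0, 0, 0, 0, 0, 0, 0, 0, -0.2, 0, 0, 0, -0.25, 0, 0, 0, -0.25, 0], claw=55)

```text
t: 6.95
eef_pos: [545.9, 94.8, 140.6]
tcp_rot: [-3.141, -0.0, 1.653]
ft_force: [0.5, -0.2, -1.1]
opening: 0.578
grip_force: 0.0
```

```bash
python3 g.py 526.9 -344.9 130 88.9
```

```text
pos [545.9  94.8 140.6] yaw 94.71 rp [-3.141 -0.   ] F [ 0.5 -0.2 -1.1] open 55.0 t 6.95 q6 -0.03
cur [-2.9109 -0.3666  0.0709  0.0645]
tgt [-2.933  -0.0703  0.0709  0.0645]
```

Request:
move_arm(moves=[0, 0, 0.03, 0.064, -0.3, -0.009, 0.04, 0, -0.4, -0.009, 0, 0, -0.4, -0.009, 0, 0, -0.4, -0.009, 0, 0, -0.4, -0.009, 0, 0, -0.4, -0.009, 0, 0, -0.4, -0.009, 0, 0, -0.233, -0.007, 0, 0, 0, 0, 0, 0])

```text
t: 8.2
eef_pos: [526.8, -347.1, 128.6]
tcp_rot: [-3.142, -0.0, 1.549]
ft_force: [1.1, 0.3, 0.4]
opening: 0.576
grip_force: 0.0
```

```bash
python3 - <<'E'
from h import *
i=viewer.camera_info('wrist');snap('wrist','w3')
print(viewer.camera_info('wrist')['camera_from_world'][0][3]-i['camera_from_world'][0][3])
for p in((526.9,-344.9,66),(539.9,-332,66),(513.9,-332,66),(529.4,-220,22),(542.4,-220,22),(516.4,-220,22)):print(p,proj('wrist',p,i).round(1))
import pickle;pickle.dump(i,open('w3.pkl','wb'))
E
python3 g.py 526.9 -344.9 16 88.9
```

```text
0.37795733852919966
(526.9, -344.9, 66) [320.3 207.6]
(539.9, -332, 66) [335.5 192.4]
(513.9, -332, 66) [304.4 193. ]
(529.4, -220, 22) [320.   58.8]
(542.4, -220, 22) [334.6  58.5]
(516.4, -220, 22) [305.4  59.2]
pos [ 526.9 -345.5  128.7] yaw 88.84 rp [-3.141e+00 -1.000e-03] F [-0.5  0.8 -0.6] open 54.7 t 8.25 q6 -0.67
cur [ 3.700e-03 -4.000e-04  7.511e-01 -7.000e-04]
tgt [ 3.700e-03 -4.000e-04  7.511e-01 -7.000e-04]
```

View pics/w3.png

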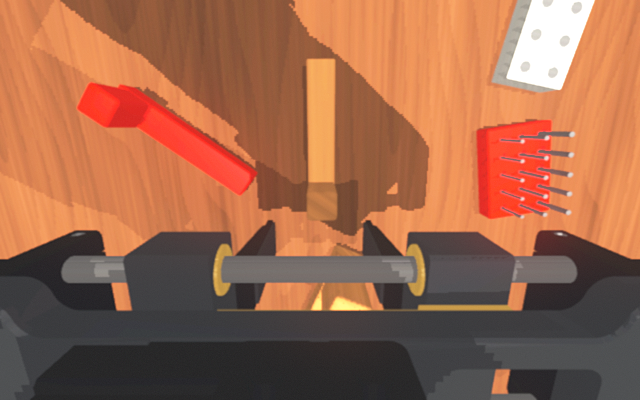

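Request:
move_arm(moves=[0.004, 0.003, 0.25, 0, 0, 0, 0.25, 0, 0, 0, 0.15, 0, 0, 0, 0.07, 0, 0, 0, 0.025, 0, 0, 0, 0, 0])

```text
t: 9.0
eef_pos: [528.2, -344.2, 18.0]
tcp_rot: [3.141, 0.0, 1.553]
ft_force: [-0.1, -0.0, 1.1]
opening: 0.577
grip_force: 0.0
```

Request:
move_arm(moves=[0, 0, 0, 0, 0, 0, 0, 0, 0, 0, 0, 0, 0, 0, 0, 0], claw=20)

```text
t: 9.5
eef_pos: [528.0, -344.4, 17.6]
tcp_rot: [3.141, 0.0, 1.552]
ft_force: [0.1, 0.6, 2.0]
opening: 0.27
grip_force: 30.0
```

```bash
python3 g.py 560 -85 90 94.7
```

```text
pos [ 528.  -344.4   17.6] yaw 88.94 rp [3.141 0.   ] F [0.1 0.6 2. ] open 25.7 t 9.5 q6 -0.66
cur [ 1.7333  0.1813 -0.4828 -0.064 ]
tgt [ 1.7063  0.3544 -0.4828 -0.064 ]
```

Request:
move_arm(moves=[0, 0, -0.2, -0.032, 0, 0, -0.283, -0.032, 0.25, 0.06, 0, 0, 0.35, 0.07, 0, 0, 0.35, 0.07, 0, 0, 0.35, 0.07, 0, 0, 0.3, 0.06, 0, 0, 0.133, 0.026, 0, 0, 0, 0, 0, 0])

```text
t: 10.62
eef_pos: [559.9, -80.1, 89.8]
tcp_rot: [-3.141, -0.0, 1.655]
ft_force: [0.9, -0.0, -1.2]
opening: 0.272
grip_force: 30.0
```

```bash
python3 - <<'E'
from h import *
i=viewer.camera_info('wrist');snap('wrist','w4')
d=np.array([-.082,.9966,0]);x=np.array([.9966,.082,0]);S=np.array([541.6,151,30])
for n,a,b,c in(('blkrearL',-17,-86.5,28),('blkrearR',17,-86.5,28),('blkfrR',17,-26.5,28),('frL',-46,-4,60),('frR',46,-4,60)):print(n,proj('wrist',S+a*x+b*d+np.array([0,0,c]),i).round(1))
p=monitor.state()['eef_pos']
for a in(-13,13):print('tip',proj('wrist',p+[0,0,22-17.6]+a*x+124.5*d,i).round(1))
E
python3 g.py 560.6 -80 48.6 94.7
```

```text
blkrearL [294.8  -0.9]
blkrearR [349.6  -0.7]
blkfrR [ 352.6 -120.8]
frL [ 219.8 -245.2]
frR [ 428.1 -244.7]
tip [296.1  17. ]
tip [346.5  17.1]
pos [559.9 -81.1  89.8] yaw 94.75 rp [3.142 0.   ] F [-0.7 -0.6 -0.2] open 25.7 t 10.68 q6 -0.34
cur [0.0071 0.0053 0.2746 0.0005]
tgt [0.0071 0.0053 0.2746 0.0005]
```

View pics/w4.png

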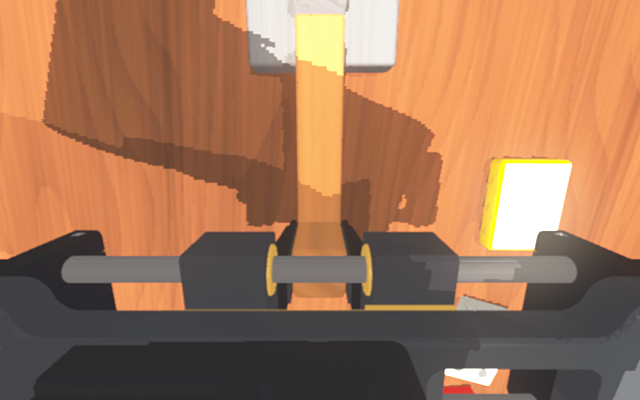

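Request:
move_arm(moves=[0, 0.003, 0.1, 0, 0, 0, 0.1, 0, 0, 0, 0.05, 0, 0, 0, 0.024, 0, 0, 0, 0, 0])

```text
t: 11.3
eef_pos: [560.2, -80.9, 48.5]
tcp_rot: [-3.141, -0.0, 1.653]
ft_force: [-0.5, -0.2, -1.4]
opening: 0.269
grip_force: 30.0
```

```bash
python3 g.py 558.7 -56.9 48.6 94.7; echo; python3 g.py 547.8 75.7 48.6 94.7
```

```text
pos [560.2 -80.9  48.5] yaw 94.7 rp [-3.141 -0.   ] F [-0.5 -0.2 -1.4] open 25.6 t 11.3 q6 -0.34
cur [ 0.1602  0.003  -0.0007 -0.    ]
tgt [ 0.1602  0.003  -0.0007 -0.    ]

pos [560.2 -80.9  48.5] yaw 94.7 rp [-3.141 -0.   ] F [-0.5 -0.2 -1.4] open 25.6 t 11.3 q6 -0.34
cur [ 1.0472e+00  3.0000e-03 -7.0000e-04 -0.0000e+00]
tgt [ 1.0472e+00  3.0000e-03 -7.0000e-04 -0.0000e+00]
```

Request:
move_arm(moves=[0.06, 0.001, 0, 0, 0.04, 0, 0, 0, 0.03, 0.001, 0, 0, 0.03, 0, 0, 0, 0.04, 0, 0, 0, 0.05, 0, 0, 0, 0.05, 0, 0, 0, 0.05, 0, 0, 0, 0.05, 0, 0, 0, 0.05, 0, 0, 0])

```text
t: 12.55
eef_pos: [555.1, -13.2, 48.8]
tcp_rot: [3.141, 0.0, 1.653]
ft_force: [0.3, -3.8, 0.9]
opening: 0.271
grip_force: 30.0
```

Request:
move_arm(moves=[0.05, 0, 0, 0, 0.05, 0, 0, 0, 0.05, 0, 0, 0, 0.05, 0, 0, 0, 0.05, 0, 0, 0, 0.05, 0, 0, 0, 0.05, 0, 0, 0, 0.05, 0, 0, 0, 0.04, 0, 0, 0, 0.03, 0, 0, 0])

```text
t: 13.8
eef_pos: [549.2, 57.1, 48.7]
tcp_rot: [-3.142, -0.0, 1.653]
ft_force: [-1.1, -4.6, 0.4]
opening: 0.274
grip_force: 30.0
```

```bash
python3 g.py 547.8 75.7 48.6 94.7; python3 -c "
from h import *
b=viewer.read_camera('side')[:,:,::-1];cv2.imwrite('pics/s1.png',cv2.resize(b[120:250,240:360],None,fx=4.5,fy=4.5,interpolation=cv2.INTER_CUBIC))"
```

```text
pos [549.2  57.1  48.7] yaw 94.71 rp [-3.142 -0.   ] F [-1.1 -4.6  0.4] open 26.1 t 13.8 q6 -0.1
cur [1.241e-01 1.000e-03 8.000e-04 1.000e-04]
tgt [1.241e-01 1.000e-03 8.000e-04 1.000e-04]
```

View pics/s1.png

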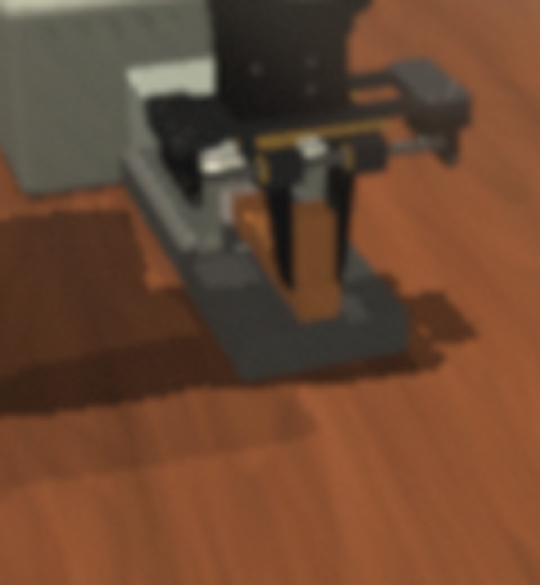

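Request:
move_arm(moves=[0.02, 0, 0, 0, 0.02, 0, 0, 0, 0.02, 0, 0, 0, 0.015, 0, 0, 0])

```text
t: 14.35
eef_pos: [548.2, 68.2, 48.6]
tcp_rot: [-3.141, -0.0, 1.653]
ft_force: [0.5, -2.7, -1.6]
opening: 0.273
grip_force: 30.0
```

Request:
move_arm(moves=[0.01, 0, 0, 0, 0.01, 0, 0, 0])

```text
t: 14.6
eef_pos: [548.0, 71.1, 48.6]
tcp_rot: [-3.141, -0.0, 1.653]
ft_force: [1.1, -2.3, -1.8]
opening: 0.269
grip_force: 30.0
```

Request:
move_arm(moves=[0.01, 0, 0, 0, 0.01, 0, 0, 0])

```text
t: 14.85
eef_pos: [547.8, 74.0, 48.7]
tcp_rot: [-3.142, -0.0, 1.653]
ft_force: [0.2, -1.5, -2.7]
opening: 0.273
grip_force: 30.0
```

Request:
move_arm(moves=[0.01, 0, 0, 0, 0.01, 0, 0, 0])

```text
t: 15.1
eef_pos: [547.5, 77.0, 48.7]
tcp_rot: [-3.142, -0.0, 1.653]
ft_force: [-0.5, -0.7, -2.6]
opening: 0.271
grip_force: 30.0
```

Request:
move_arm(moves=[0.01, 0, 0, 0, 0.01, 0, 0, 0])

```text
t: 15.35
eef_pos: [547.4, 79.9, 48.7]
tcp_rot: [3.141, 0.0, 1.653]
ft_force: [-0.3, -4.4, -2.9]
opening: 0.275
grip_force: 30.0
```

Request:
move_arm(moves=[0.01, 0, 0, 0, 0.01, 0, 0, 0])

```text
t: 15.6
eef_pos: [547.1, 82.8, 48.8]
tcp_rot: [3.141, 0.0, 1.653]
ft_force: [-0.0, -5.2, -2.4]
opening: 0.273
grip_force: 30.0
```

Request:
move_arm(moves=[0.01, 0, 0, 0, 0.005, 0, 0, 0])

```text
t: 15.85
eef_pos: [547.0, 85.0, 48.8]
tcp_rot: [3.141, 0.0, 1.653]
ft_force: [1.3, -5.5, -1.5]
opening: 0.272
grip_force: 30.0
```

Request:
move_arm(moves=[0.005, 0, 0, 0, 0, 0, 0, 0])

```text
t: 16.1
eef_pos: [546.9, 85.8, 48.8]
tcp_rot: [3.141, 0.0, 1.653]
ft_force: [0.9, -5.5, -2.8]
opening: 0.273
grip_force: 30.0
```

Request:
move_arm(moves=[0.005, 0, 0, 0, 0, 0, 0, 0])

```text
t: 16.35
eef_pos: [546.9, 86.4, 48.8]
tcp_rot: [3.141, 0.0, 1.653]
ft_force: [0.8, -6.1, -2.3]
opening: 0.271
grip_force: 30.0
```

Request:
move_arm(moves=[0.005, 0, 0, 0, 0, 0, 0, 0])

```text
t: 16.6
eef_pos: [546.9, 86.7, 48.8]
tcp_rot: [3.141, 0.001, 1.653]
ft_force: [0.4, -10.2, -2.3]
opening: 0.27
grip_force: 30.0
```

Request:
move_arm(moves=[0.002, 0, 0, 0, 0, 0, 0, 0])

```text
t: 16.85
eef_pos: [546.9, 86.8, 48.9]
tcp_rot: [3.141, 0.001, 1.653]
ft_force: [0.7, -13.0, -0.5]
opening: 0.271
grip_force: 30.0
```

Request:
move_arm(moves=[0.002, 0, 0, 0, 0, 0, 0, 0])

```text
t: 17.1
eef_pos: [546.9, 86.8, 48.9]
tcp_rot: [3.141, 0.001, 1.653]
ft_force: [0.5, -14.3, -0.2]
opening: 0.273
grip_force: 30.0
```

Request:
move_arm(moves=[-0.01, 0, 0, 0, -0.015, 0, 0, 0, -0.02, 0, 0, 0, -0.03, 0, 0, 0, -0.05, 0, 0, 0, -0.08, 0, 0, 0, -0.1, 0, 0, 0, -0.12, 0, 0, 0, -0.12, 0, 0, 0, -0.12, 0, 0, 0])

```text
t: 18.35
eef_pos: [555.0, -12.9, 48.8]
tcp_rot: [3.141, -0.0, 1.652]
ft_force: [0.5, 0.8, -1.4]
opening: 0.274
grip_force: 30.0
```

```bash
python3 g.py 528 -344.4 85 89
```

```text
pos [555.  -12.9  48.8] yaw 94.68 rp [ 3.141 -0.   ] F [ 0.5  0.8 -1.4] open 26.1 t 18.35 q6 -0.22
cur [-2.1877 -0.3595 -0.2412  0.0631]
tgt [-2.2125 -0.1413 -0.2412  0.0631]
```

Request:
move_arm(moves=[-0.2, -0.02, -0.04, 0, -0.3, -0.05, -0.1, 0, -0.35, -0.06, -0.1, 0, -0.35, -0.06, 0, 0, -0.35, -0.06, 0, 0, -0.35, -0.06, 0, 0, -0.288, -0.05, 0, 0, 0, 0, 0, 0.063, 0, 0, 0, 0])

```text
t: 19.48
eef_pos: [527.2, -343.9, 84.5]
tcp_rot: [-3.141, -0.0, 1.553]
ft_force: [0.1, -0.2, -0.5]
opening: 0.273
grip_force: 30.0
```

```bash
python3 g.py 528 -344.4 17.6 89; python3 -c "
from h import *
a=snap('side','x1');b=snap('top','x2')
A=cv2.resize(a[125:205,225:335,::-1],None,fx=6,fy=6,interpolation=cv2.INTER_CUBIC)[:,:660]
cv2.imwrite('pics/s2.png',A)
B=cv2.resize(b[180:235,180:305,::-1],None,fx=6,fy=6,interpolation=cv2.INTER_CUBIC);cv2.imwrite('pics/t2.png',B)"
```

```text
pos [ 527.2 -343.9   84.5] yaw 89.0 rp [-3.141 -0.   ] F [ 0.1 -0.2 -0.5] open 26.0 t 19.48 q6 -0.67
cur [-0.0033  0.0051  0.4457 -0.    ]
tgt [-0.0033  0.0051  0.4457 -0.    ]
```

View pics/s2.png

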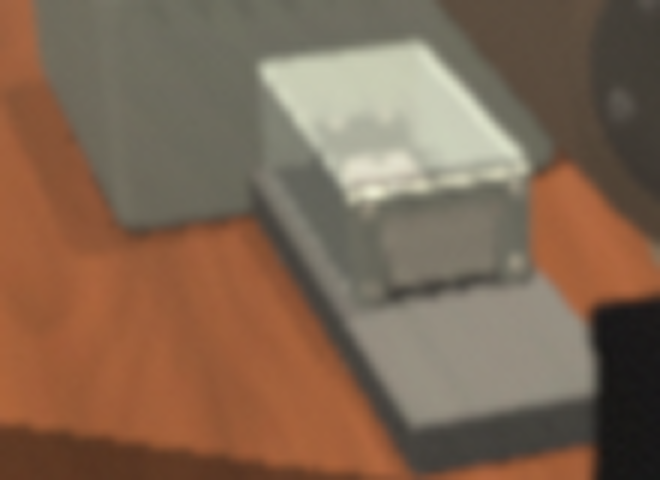

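The flap at (440,250) hangs shut and the block shows inside the guard at (380,165). Now I'll lay the stick down.

Request:
move_arm(moves=[0, 0.005, 0.12, 0, 0, 0, 0.15, 0, 0, 0, 0.1, 0, 0, 0, 0.05, 0, 0, 0, 0.018, 0, 0, 0, 0.004, 0, 0, 0, 0, 0])

```text
t: 20.45
eef_pos: [528.9, -343.1, 18.9]
tcp_rot: [3.141, 0.0, 1.554]
ft_force: [-0.5, 0.2, -1.3]
opening: 0.27
grip_force: 30.0
```

```bash
python3 g.py 528 -344.4 17.6 89
```

```text
pos [ 528.9 -343.1   18.9] yaw 89.04 rp [3.141 0.   ] F [-0.5  0.2 -1.3] open 25.7 t 20.45 q6 -0.66
cur [-0.0087 -0.0057  0.0085  0.0004]
tgt [-0.0087 -0.0057  0.0085  0.0004]
```

Request:
move_arm(moves=[0, 0, 0.007, 0, 0, 0, 0, 0])

```text
t: 20.7
eef_pos: [528.8, -343.1, 17.6]
tcp_rot: [3.141, 0.0, 1.554]
ft_force: [-0.3, 0.6, -0.4]
opening: 0.27
grip_force: 30.0
```

Request:
move_arm(moves=[0, 0, 0, 0, 0, 0, 0, 0, 0, 0, 0, 0, 0, 0, 0, 0, 0, 0, -0.1, 0, 0, 0, -0.25, 0, 0, 0, -0.3, 0, 0, 0, -0.3, 0, 0, 0, 0, 0], claw=55)

```text
t: 21.82
eef_pos: [529.8, -343.8, 164.5]
tcp_rot: [3.136, 0.004, 1.554]
ft_force: [-0.2, -0.3, -0.1]
opening: 0.58
grip_force: 0.0
```

```bash
python3 g.py 528 -344.4 17.6 89; python3 -c "
from h import *
i=viewer.camera_info('wrist');a=snap('wrist','w9');b=snap('side','x3')
A=cv2.resize(a[:,:,::-1],(480,300));B=cv2.resize(b[120:210,215:335,::-1],(400,300),interpolation=cv2.INTER_CUBIC)
cv2.imwrite('pics/f.png',np.vstack([A,np.pad(B,((0,0),(0,80),(0,0)))]))"
```

```text
pos [ 529.8 -343.8  164.5] yaw 89.04 rp [3.136 0.004] F [-0.2 -0.3 -0.1] open 55.1 t 21.82 q6 -0.66
cur [-4.100e-03 -1.200e-02  9.791e-01  4.000e-04]
tgt [-4.100e-03 -1.200e-02  9.791e-01  4.000e-04]
```

View pics/f.png

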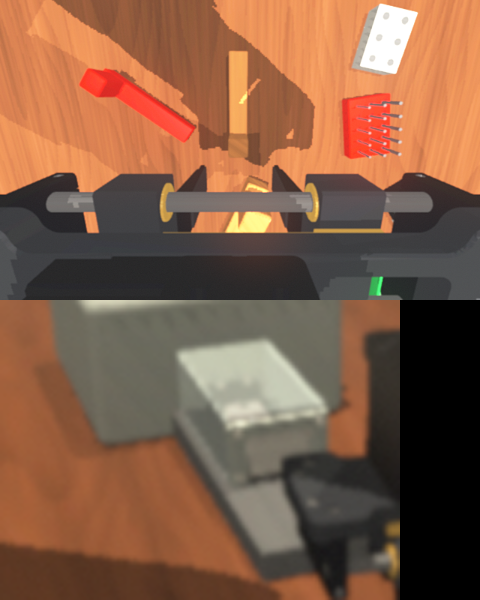

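The stick lies flat at (238,105), clear of the gripper; the block is inside with the flap shut, and the other things have not moved.

```bash
python3 -c "
from h import *
print(order.job_done())"
```

```text
the job is handed in; nothing more can be done
None
```

The job is done and handed in at about 22 s: the block was pushed through the flap until the push force rose to about 14 N against the plunger's solid end, the flap swung shut behind it, and the stick is lying flat on the bench again.

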